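# Release a building insert from a town model and store it

### The arm

A 7-joint arm with a two-finger parallel gripper is mounted at the origin on the work surface. World frame = base frame: x ahead of the robot, y to its left, z up, the work surface at z = 0. Lengths are in m, angles in rad, forces in N, time in s.
With the tool pointing down it reaches from about 0.425 to 0.975 m from the base axis. Payload 16.7 kg.
Tool frame: the origin (TCP) lies at the very end of the fingers, on their centre line; the grasp point (between the pads) lies 19 mm behind it (bot.grasp_offset is the distance from the TCP to the grasp point, in m); z points along the fingers, y is the line along which they close (so a half turn about z gives the same grasp; the last joint's range is limited). The gripper opens to 85 mm and grips with 20 to 120 N. Pads are 22 mm wide; open, the fingers measure 114 mm over their backs; the gripper's body (76 mm by 85 mm) begins 54 mm behind the grasp point. The pads swing forward as they close: fully open they stand 13 mm farther back than shut.
Start: joints at [1.181, 0.426, 0.074, 1.606, -0.034, 1.111, -0.067], TCP at [0.16, -0.656, 0.231] pointing down, gripper open.
Joint ranges: [-2.85, 2.85], [-0.5, 2.14], [-1.23, 1.37], [0.21, 2.46], [-1.02, 4.16], [0.16, 2.05], [-2.73, 2.73]. Speed limits (rad/s): [1.89, 1.89, 2.39, 2.39, 3.01, 3.01, 3.01].

### API

Orientations are given as a rotation vector (axis times angle).
In Python, from station import bot, camera gives the robot as it stands.
- The arm moves only by the tool arm_command, never from a script. Its argument "series" is a list that holds one entry, the list of rows, each a list of 4 numbers: the shift along the tool's x, y, z as a fraction of full scale, then the turn about the tool's z as a fraction of full scale. In form: [[[x, y, z, roll], ...]]. A call has 1 to 10 rows; each row is the pose to reach, as a shift and turn from the pose commanded when the call began, along the tool's axes at that moment, turning the shorter way round; what a row does not reach only later rows make up. Full scale, the value 1, is 80 mm for a shift and 180 degrees for a turn. A row lasts 1/8 s, in which the tool goes at most 62.5 mm and 10.7 degrees, less where a joint would pass 70% of its speed; a pose out of reach is approached as far as the arm can. A call with a number of a shift or a turn outside -1 to 1 is refused whole. A call with a gripper value outside its range is refused whole. "hand" is the finger opening in mm, from 0 to 85.4, set as the call begins (left out, the last holds). The fingers move at their own pace and stop on an object; "squeeze" is the grip in N (left out, the last holds). Time passes only in rows, so rows that repeat a pose let the fingers close. It gives the time, the measured TCP pose, the force, the opening and the grip force at its end, in the units of the state.
- bot.state(): the state, without advancing time (a new reading comes with each control period).
- camera(name): name is "scene" or "top"; returns a dict with "image" (384x512x3 uint8, blue, green, red), "intrinsics" (3x3 intrinsics, pixels), "eye" and "attitude" of the camera in the world. Camera axes: x right, y down, z forward; pixel columns grow to the right and rows downward; lengths in m; the calibration is good to about 2 mm. A picture is of the moment at which its call begins. There is no depth.
- bot.job_done(): hands the job in; it is judged then, once.
The state is a dict: "time": time; "joint_positions": joint angles; "dq": joint speeds; "tau": joint torques, N m; "eef_pos": TCP position; "orientation": TCP orientation; "force": force on the tool from outside, world axes, zero at the start; "ft_torque": the same for the moment, N m; "finger_gap": opening from 0.0 (shut) to 1.0 (fully open); "gripper_force": force on a finger pad.
Only numpy, scipy, OpenCV 4.12 (cv2) and the standard library are available. Lean on these libraries where they do the work, as an engineer would, in place of code of your own. Each camera call takes 0.05 s, during which the arm holds its last target. There are 200 camera calls.

### The job

In the grey town model, press down the building insert whose roof has the small square courtyard until its push catch lets go, draw it out once it has sprung up, and stand it upright, roof up, on the cork pad in the storage tray. Set it down rather than dropping it, and leave the other two inserts latched in the model and the other blocks in the tray where they are.

Things in the scene. Friction and masses are not known exactly. Their poses are not given: they have to be found in the camera images.
- site_model: architectural model of a town block fixed to the table: grey base 220 mm (x) by 330 mm (y), 62 mm high. Low white buildings stand on its far half (its x from 45 to 100 mm), up to 46 mm above its top. Origin: centre of its underside, z up. Three square bays 50 mm wide hold inserts, in a row along its y, centres at x = -30 mm, y = -85, 0 and +85 mm, each with a spring plate and a push catch
- bay0 (a point): centre of the mouth of the bay at y = -85 mm, level with the base's top. The catch in every bay: pushing the flush insert down meets about 3 N at first, 5 to 10 N in all, depending on speed. It lets go about 3 mm down; a firm stop comes 7 mm down. So push 5 to 6 mm, or until the force passes 15 N, then back off upwards
- bay1 (a point): centre of the mouth of the middle bay (y = 0), level with the base's top. In every bay, once the catch has let go and the push is taken away, the spring lifts the insert in about half a second to 28 mm above flush; there it stays, loose, 17 mm of it still in the bay. A tripped catch stays open
- bay2 (a point): centre of the mouth of the bay at y = +85 mm, level with the base's top
- court_insert: the insert to take out, in any of the three bays: its roof has a square sunken courtyard 14 x 14 mm and 4 mm deep in the middle, closed all round. 46 x 46 x 45 mm tall, about 0.09 kg: brown board block with a 4 mm white card roof. Origin: centre of its underside, z up, x and y square to its sides. Starts latched in one of the three bays, roof flush with the base's top, so it cannot be gripped
- street_insert: another insert, not to be pressed or moved: its roof is two bars with an open street 14 mm wide running right across it. 46 x 46 x 45 mm tall, about 0.09 kg: brown board block with a 4 mm white card roof. Origin: centre of its underside, z up, x and y square to its sides. Starts latched in one of the three bays, roof flush with the base's top, so it cannot be gripped
- plain_insert: another insert, not to be pressed or moved: its roof is plain and unbroken. 46 x 46 x 45 mm tall, about 0.09 kg: brown board block with a 4 mm white card roof. Origin: centre of its underside, z up, x and y square to its sides. Starts latched in one of the three bays, roof flush with the base's top, so it cannot be gripped
- tray: plywood storage tray fixed to the table, 310 mm (x) by 110 mm (y), walls 18 mm high and 4 mm thick, floor 4 mm thick, divided by two cross walls into three compartments about 98 mm (x) by 102 mm (y) in a row along its x. Origin at the centre of its underside
- cork_pad: cork pad, 84 x 84 x 3 mm, fixed on the floor of the only empty compartment, any of the three; origin at the centre of its underside, 4 mm above the table, so its top is 7 mm above the table
- drum_block: white round block standing in another compartment, 44 mm across and 42 mm tall, origin at the centre of its underside; leave it
- step_block: white stepped block standing in another compartment, 44 x 44 mm and 45 mm tall, origin at the centre of its underside; leave it
There are look-alikes about, which are no part of the job. What is shaped like the court_insert but turquoise or yellow is not meant. Several things have the shape of the cork_pad; the one meant has the colours described above.

How it is judged:
On the way, in this order (a step that is already met when the one before it is completed fails the run):
1. the courtyard insert is pressed at least 2 mm deeper in its bay (z of court_insert in the frame of site_model below 0.015 m).
2. it has sprung up in its bay, at least 20 mm above flush (z of court_insert in the frame of site_model between 0.037 and 0.06 m), for 0.1 s.
At the end, for the whole second after the job is handed in: The courtyard insert stands upright (within 7 degrees) and at rest on the cork pad, centre within 22 mm of the pad's; the street and plain inserts are still latched, within 6 mm of their start; the round and stepped blocks are within 20 mm of theirs (horizontal distance between court_insert and cork_pad below 0.022 m and z of court_insert in the frame of cork_pad between 0.001 and 0.007 m and angle between court_insert's own z axis and vertical below 0.12 rad and linear speed of court_insert below 0.02 m/s and distance of each of street_insert, plain_insert from where it was at the start of the episode below 0.006 m and distance of each of drum_block, step_block from where it was at the start of the episode below 0.02 m); the robot touches nothing.
It fails at once if the street or plain insert is released or taken out (z of any of street_insert, plain_insert in the frame of site_model above 0.024 m).
It fails at once if the round or stepped block in the tray is shoved more than 30 mm or knocked over (distance of any of drum_block, step_block from where it was at the start of the episode above 0.03 m or angle between any of drum_block, step_block's own z axis and vertical above 0.6 rad).
It fails at once if the courtyard insert is dropped over the tray from more than 15 mm (horizontal distance between court_insert and cork_pad below 0.06 m and z of court_insert in the frame of cork_pad above 0.018 m and contact force between court_insert and the fingers below 0.05 N).
It also fails if it takes over 54 s, if anything falls off the work surface, if the arm or the gripper's body presses on something with over 40 N, if the wrist force passes 120 N, or if a joint passes its speed limit or range.

## Working session

There is one attempt and no reset: what is moved stays moved. The work goes in short steps, Python scripts to look and compute and a tool call to move; the robot and the scene stay as the last step left them, time stands still between calls to the robot, and variables do not carry over. Pictures are saved under pics/ and viewed, at most 10 in all, crops included, and the job is handed in when it is done.

Besides the shell and the picture viewer there is one more tool, called after "Request:" as a command line: name --argument value ..., lists and objects as JSON in quotes. arm_command: Moves the arm, as the interface text tells. Its arguments: {"type":"object","properties":{"series":{"type":"array"},"hand":{"type":"number"},"squeeze":{"type":"number"}},"required":["series"]}

```bash
ls; mkdir -p pics
python3 - <<'E'
from station import bot,camera
import cv2
for n in("scene","top"):
    c=camera(n);cv2.imwrite(f"pics/{n}0.png",cv2.resize(c["image"],(768,576),interpolation=cv2.INTER_CUBIC));print(n,c["intrinsics"],c["eye"],c["attitude"])
s=bot.state();print(s["time"],s["eef_pos"],s["orientation"],s["force"],s["finger_gap"])
E
```

```text
pics
scene [[399.2542039    0.         249.15979116]
 [  0.         399.2542039  190.55244744]
 [  0.           0.           1.        ]] [ 1.05610251 -0.07281466  0.65787285] [-1.83523009 -1.61707408  0.70723575]
top [[481.761957     0.         256.89275218]
 [  0.         481.761957   192.33259764]
 [  0.           0.           1.        ]] [ 0.25767397 -0.02897392  1.05378974] [-2.20451881  2.00142396 -0.20689662]
0.1 [ 0.16019182 -0.65533713  0.23071361] [-3.11795512e+00 -3.75616645e-01  3.53007793e-04] [-0.11780848  0.27282107 -0.17061292] 1.0002156777442957
```

View pics/top0.png

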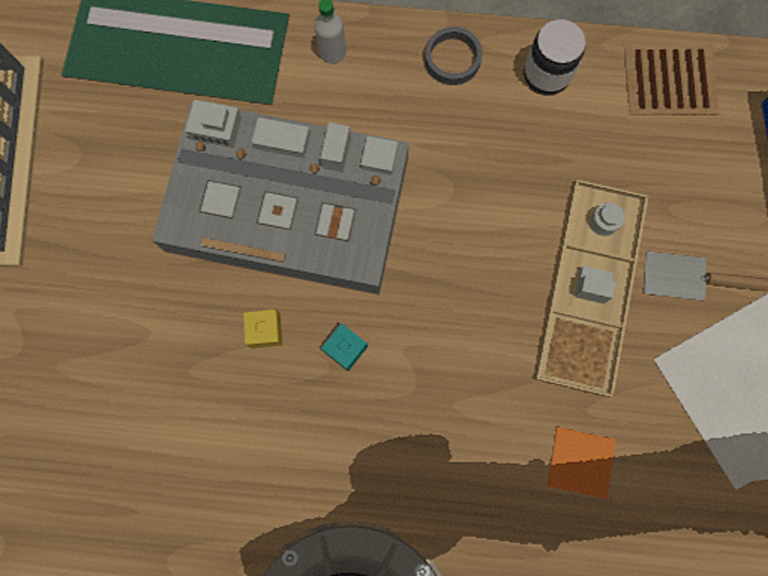

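View pics/scene0.png

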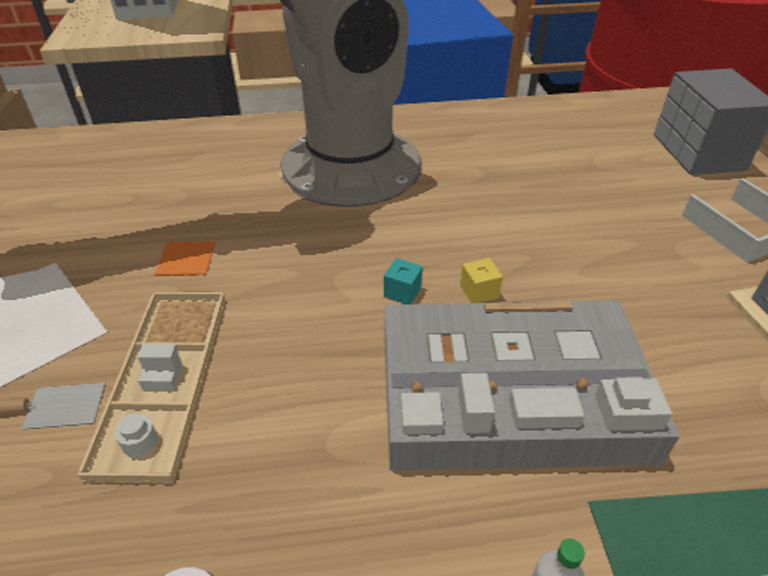

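The courtyard insert is in the middle bay: top view (277,211), scene view (512,346), both in the enlarged pictures. The cork pad is in the tray's near compartment at top (583,353), scene (183,322). Turquoise and yellow blocks and the orange pad are decoys.

```bash
cat > h.py <<'E'
import numpy as np,cv2
from station import bot,camera
from scipy.spatial.transform import Rotation as R
def ray(c,p):
    K=c["intrinsics"];p=(np.array(p)+.5)/1.5-.5
    return R.from_rotvec(c["attitude"]).apply(np.linalg.inv(K)@[*p,1])
def tri(ct,cs,pt,ps):
    A=[];b=[]
    for c,p in((ct,pt),(cs,ps)):
        d=ray(c,p);d/=np.linalg.norm(d);P=np.eye(3)-np.outer(d,d);A.append(P);b.append(P@c["eye"])
    A=np.vstack(A);b=np.hstack(b);x=np.linalg.lstsq(A,b,rcond=None)[0];return x,np.linalg.norm(A@x-b)
def onz(c,p,z):
    d=ray(c,p);return c["eye"]+d*(z-c["eye"][2])/d[2]
E
cat > m.py <<'E'
from h import *
ct,cs=camera("top"),camera("scene")
P=dict(court=((277,211),(512.5,346)),plain=((220,199),(578,345)),street=((336,222),(448,347)),pad=((583,353),(183,322)))
for k,(a,b) in P.items():
    z=.007 if k=="pad" else .062
    x,e=tri(ct,cs,a,b);print(k,x.round(4),e.round(4),onz(ct,a,z).round(4),onz(cs,b,z).round(4))
# white roofs: rotated rectangles / centroids
for n,c,rois in(("top",ct,[(195,175,250,222),(252,187,305,234),(310,198,362,246)]),("scene",cs,[(552,325,606,364),(488,326,540,366),(422,328,474,368)])):
    g=cv2.cvtColor(cv2.resize(c["image"],(768,576),interpolation=cv2.INTER_CUBIC),cv2.COLOR_BGR2GRAY)
    for r in rois:
        q=g[r[1]:r[3],r[0]:r[2]];t,m=cv2.threshold(q,0,255,cv2.THRESH_OTSU)
        h=cv2.convexHull(cv2.findNonZero(m));M=cv2.moments(h);p=(M["m10"]/M["m00"]+r[0],M["m01"]/M["m00"]+r[1]);print(n,np.round(p,1),cv2.contourArea(h),onz(c,p,.062).round(4))
s=bot.state();print(R.from_rotvec(s["orientation"]).as_matrix().round(3))
E
python3 m.py
```

```text
court [0.5663 0.1622 0.0615] 0.0021 [0.5658 0.1607 0.062 ] [0.5666 0.1636 0.062 ]
plain [0.5763 0.2466 0.0623] 0.0025 [0.5759 0.2449 0.062 ] [0.576  0.2487 0.062 ]
street [0.5578 0.077  0.0626] 0.0037 [0.5575 0.0745 0.062 ] [0.5574 0.0798 0.062 ]
pad [ 0.4108 -0.2934  0.0071] 0.0076 [ 0.4113 -0.2989  0.007 ] [ 0.4117 -0.2877  0.007 ]
top [219.6 198.7] 924.5 [0.5762 0.2454 0.062 ]
top [277. 210.] 927.5 [0.5672 0.1608 0.062 ]
top [334.8 221.1] 938.5 [0.5587 0.0763 0.062 ]
scene [577.3 344.6] 860.5 [0.5752 0.248  0.062 ]
scene [512.2 346. ] 889.5 [0.5666 0.1632 0.062 ]
scene [447.4 347.2] 885.0 [0.5577 0.079  0.062 ]
[[ 0.971  0.237 -0.   ]
 [ 0.237 -0.971  0.001]
 [-0.    -0.001 -1.   ]]
```

Run:
```python
from h import *
ct,cs=camera("top"),camera("scene")
T=[onz(ct,p,.018) for p in[(575,181),(648,196),(612,395),(536,379)]]
S=[onz(cs,p,.018) for p in[(174,482),(81,480),(153,294),(224,294)]]
for Q in(T,S):
    Q=np.array(Q)[:,:2];print(Q.round(3).tolist(),Q.mean(0).round(4),np.linalg.norm(Q-np.roll(Q,-1,0),axis=1).round(3))
    u=(Q[2]+Q[3]-Q[0]-Q[1]);u/=np.linalg.norm(u);print("pad",(Q.mean(0)+.102*u).round(4),u)
for n,c,(x0,y0,x1,y1) in(("top",ct,(520,170,660,405)),("scene",cs,(70,280,240,490))):
    g=cv2.resize(c["image"],(768,576),interpolation=cv2.INTER_CUBIC)[y0:y1,x0:x1]
    cv2.imwrite(f"pics/{n}_crop.png",cv2.resize(g,None,fx=2.5,fy=2.5) )
a=[cv2.imread(f"pics/{n}_crop.png") for n in("top","scene")]
h=max(i.shape[0] for i in a);cv2.imwrite("pics/crop.png",np.hstack([cv2.copyMakeBorder(i,0,h-i.shape[0],0,0,0) for i in a]))
```

```text
[[0.67, -0.274], [0.656, -0.384], [0.354, -0.339], [0.366, -0.231]] [ 0.5114 -0.3069] [0.111 0.306 0.109 0.307]
pad [ 0.4105 -0.2924] [-0.98984566  0.14214628]
[[0.681, -0.267], [0.665, -0.375], [0.356, -0.337], [0.371, -0.228]] [ 0.5181 -0.3015] [0.109 0.311 0.11  0.313]
pad [ 0.4169 -0.2889] [-0.99227539  0.12405461]
```

View pics/crop.png

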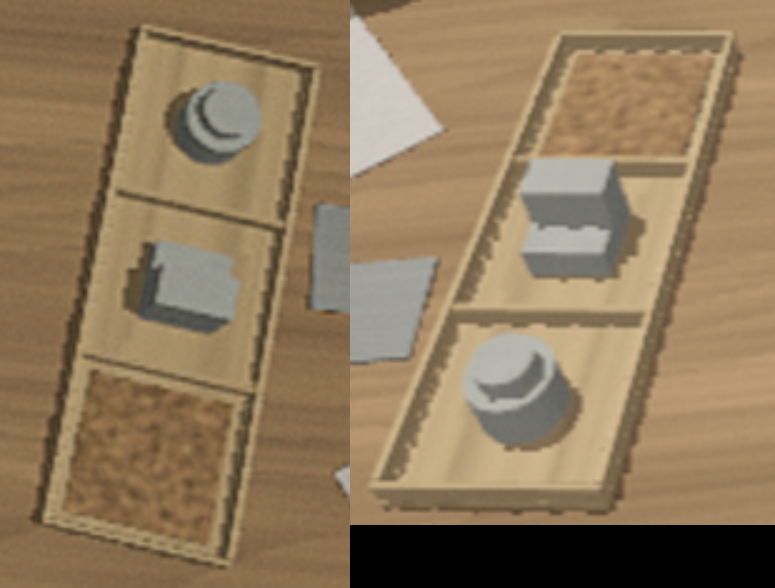

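Request:
arm_command --series '[[[1,-0.8,0,0.05],[1,-0.8,0,0.109],[1,-0.8,0,0.109],[1,-0.8,0,0.109]]]' --hand 0

```text
time: 0.8
eef_pos: [0.2226, -0.5748, 0.2315]
orientation: [3.137, -0.159, -0.0]
force: [-0.3, -1.1, 0.7]
finger_gap: 0.145
gripper_force: 0.0
```

The cork pad is in the lower-left compartment of the top crop and the upper right of the scene crop. Its centre is about (0.413, -0.291).

Request:
arm_command --series '[[[1,-1,0,0],[1,-1,0,0],[1,-1,0,0]]]'

```text
time: 1.18
eef_pos: [0.3134, -0.5014, 0.2312]
orientation: [-3.137, 0.153, -0.001]
force: [-1.8, -1.0, 0.2]
finger_gap: -0.002
gripper_force: 0.0
```

Request:
arm_command --series '[[[1,-1,0,0],[1,-1,0,0],[1,-1,0,0]]]'

```text
time: 1.55
eef_pos: [0.4007, -0.4303, 0.2312]
orientation: [-3.137, 0.154, -0.001]
force: [0.2, -0.4, -0.3]
finger_gap: -0.005
gripper_force: 0.0
```

Request:
arm_command --series '[[[1,-1,0,0],[1,-1,0,0],[1,-1,0,0]]]'

```text
time: 1.92
eef_pos: [0.4881, -0.3591, 0.231]
orientation: [-3.137, 0.155, -0.001]
force: [-1.4, -0.1, -0.2]
finger_gap: -0.003
gripper_force: 0.0
```

Request:
arm_command --series '[[[0.1,-1,0,0],[0.1,-1,0,0],[0.1,-1,0,0]]]'

```text
time: 2.3
eef_pos: [0.5018, -0.2824, 0.2315]
orientation: [3.137, -0.161, 0.0]
force: [-0.4, -0.5, 1.2]
finger_gap: 0.002
gripper_force: 0.0
```

Request:
arm_command --series '[[[0.1,-1,0,0],[0.1,-1,0,0],[0.1,-1,0,0]]]'

```text
time: 2.68
eef_pos: [0.5183, -0.2037, 0.2314]
orientation: [3.137, -0.161, 0.0]
force: [-0.1, -1.4, 0.8]
finger_gap: -0.0
gripper_force: 0.0
```

Request:
arm_command --series '[[[0.1,-1,0,0],[0.1,-1,0,0],[0.1,-1,0,0]]]'

```text
time: 3.05
eef_pos: [0.5347, -0.125, 0.2313]
orientation: [3.137, -0.161, -0.0]
force: [0.4, -0.2, 1.1]
finger_gap: 0.002
gripper_force: 0.0
```

Request:
arm_command --series '[[[0,-1,0,0],[0,-1,0,0],[0,-1,0,0]]]'

```text
time: 3.42
eef_pos: [0.5429, -0.0454, 0.2313]
orientation: [3.137, -0.161, -0.0]
force: [0.4, -1.3, -0.8]
finger_gap: 0.0
gripper_force: 0.0
```

Request:
arm_command --series '[[[0,-1,0,0],[0,-1,0,0],[0,-1,0,0],[0,-1,0,0]]]'

```text
time: 3.92
eef_pos: [0.5511, 0.0326, 0.2312]
orientation: [3.136, -0.165, -0.0]
force: [-0.9, 0.3, -1.0]
finger_gap: 0.001
gripper_force: 0.0
```

Request:
arm_command --series '[[[0.01,-0.815,0.5,0],[0.01,-0.815,0.5,0],[0.01,-0.815,0.5,0]]]'

```text
time: 4.3
eef_pos: [0.5584, 0.099, 0.1908]
orientation: [3.137, -0.161, -0.002]
force: [-0.1, 0.3, 0.5]
finger_gap: -0.002
gripper_force: 0.0
```

Request:
arm_command --series '[[[0.01,-0.815,0,0],[0.01,-0.815,0,0],[0.01,-0.815,0.5,0],[0.01,-0.815,1,0],[0.01,-0.815,1,0],[0.01,-0.815,1,0]]]'

```text
time: 5.05
eef_pos: [0.5671, 0.1638, 0.1131]
orientation: [-3.137, 0.163, -0.003]
force: [0.3, 0.9, 0.6]
finger_gap: -0.002
gripper_force: 0.0
```

Run:
```python
from h import *
a=[cv2.resize(camera(n)["image"][y0:y0+150,x0:x0+190],None,fx=2,fy=2) for n,x0,y0 in(("top",95,65),("scene",255,160))]
cv2.imwrite("pics/c2.png",np.hstack(a));s=bot.state();print(s["eef_pos"],s["force"],s["orientation"])
```

```text
[0.56717524 0.16435041 0.11336412] [-0.13007331  0.25186305  0.53616951] [-3.13662997  0.16247314 -0.00411005]
```

View pics/c2.png

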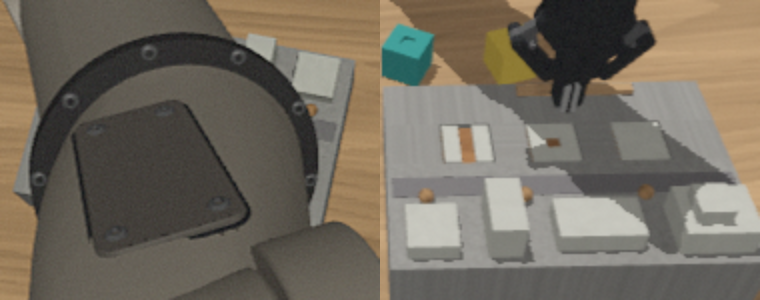

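The closed fingers stand above the courtyard insert (scene crop: fingertips at (570,105), courtyard at (553,142) below them). I'm lowering now.

Request:
arm_command --series '[[[0,0.02,0.2,0],[0,0.02,0.4,0],[0,0.02,0.54,0],[0,0.02,0.54,0],[0,0.02,0.54,0]]]'

```text
time: 5.78
eef_pos: [0.5659, 0.1632, 0.0682]
orientation: [-3.137, 0.161, -0.0]
force: [0.4, 0.1, 0.2]
finger_gap: 0.0
gripper_force: 0.0
```

Request:
arm_command --series '[[[0,0,0.03,0],[0,0,0.06,0],[0,0,0.08,0],[0,0,0.1,0],[0,0,0.1,0]]]'

```text
time: 6.4
eef_pos: [0.5658, 0.1631, 0.0602]
orientation: [-3.137, 0.161, -0.0]
force: [-2.1, -0.7, 3.5]
finger_gap: 0.0
gripper_force: 2.1
```

Request:
arm_command --series '[[[0,0,0.02,0],[0,0,0.035,0],[0,0,0.048,0],[0,0,0.048,0]]]'

```text
time: 6.9
eef_pos: [0.5658, 0.1631, 0.0564]
orientation: [-3.137, 0.161, -0.0]
force: [-1.4, -0.1, 4.0]
finger_gap: -0.002
gripper_force: 1.9
```

Request:
arm_command --series '[[[0,0,-0.2,0],[0,0,-0.5,0],[0,0,-1,0],[0,0,-1,0],[0,0,-1,0],[0,0,-1,0],[0,0,-1,0],[0,0,-1,0]]]' --hand 66

```text
time: 7.9
eef_pos: [0.5657, 0.163, 0.1359]
orientation: [3.137, -0.161, -0.001]
force: [-0.4, -0.1, 0.2]
finger_gap: 0.775
gripper_force: 0.0
```

Run:
```python
from h import *
c=camera("scene");i=cv2.resize(c["image"][140:310,245:455],None,fx=3.5,fy=3.5,interpolation=cv2.INTER_CUBIC)
# projected expected roof outline (z=.090) at the estimated pose, for comparison
K=c["intrinsics"];r=R.from_rotvec(c["attitude"]);a=np.radians(-5.9)
q=[np.array([.5666+np.cos(a)*u-np.sin(a)*v,.162+np.sin(a)*u+np.cos(a)*v,.090]) for u,v in((-.023,-.023),(.023,-.023),(.023,.023),(-.023,.023))]
p=[(K@r.inv().apply(x-c["eye"])) for x in q];p=np.array([(w[:2]/w[2]-[245,140]+.5)*3.5 for w in p])
cv2.polylines(i,[p.astype(int)],True,(0,0,255),1);cv2.imwrite("pics/c3.png",i);print(bot.state()["eef_pos"],p.astype(int).tolist())
```

```text
[0.56567852 0.16299941 0.13596938] [[295, 255], [309, 317], [395, 316], [377, 253]]
```

View pics/c3.png

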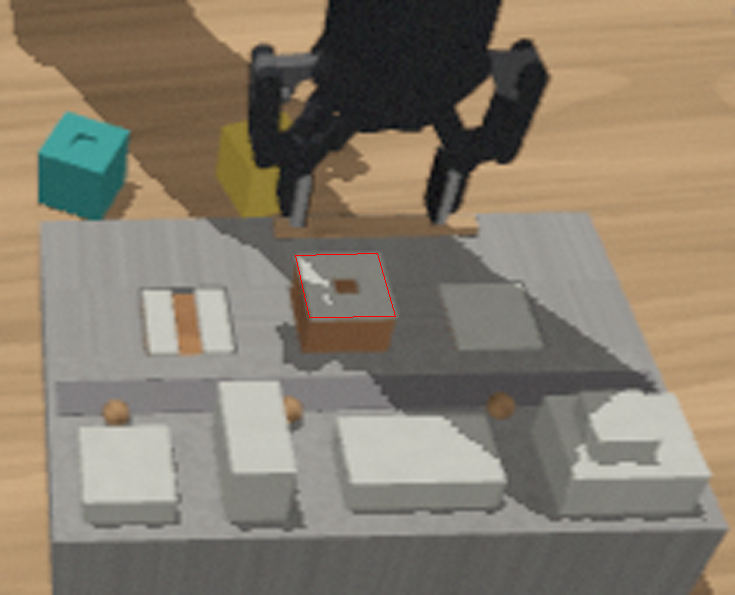

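The insert has sprung up and its roof matches the projected outline at z = 0.090 (roof centre about (345,286) in the crop). The open fingers are above it on both sides, and the other two inserts are still flush.

Request:
arm_command --series '[[[0.01,0.01,0.3,0],[0.01,0.01,0.6,0],[0.01,0.01,0.8,0],[0.01,0.01,0.92,0],[0.01,0.01,0.92,0],[0.01,0.01,0.92,0]]]'

```text
time: 8.7
eef_pos: [0.5669, 0.1624, 0.0634]
orientation: [-3.137, 0.161, -0.001]
force: [-0.1, -0.3, 0.1]
finger_gap: 0.773
gripper_force: 0.0
```

Request:
arm_command --series '[[[0,0,0,0],[0,0,0,0],[0,0,0,0],[0,0,0,0],[0,0,0,0],[0,0,0,0]]]' --hand 30 --squeeze 30

```text
time: 9.45
eef_pos: [0.5666, 0.1622, 0.0627]
orientation: [-3.137, 0.161, -0.0]
force: [0.6, -0.1, 0.7]
finger_gap: 0.53
gripper_force: 35.7
```

Request:
arm_command --series '[[[0,0,-0.1,0],[0,0,-0.3,0],[0,0,-0.6,0],[0,0,-1,0],[0,0,-1,0],[0,0,-1,0]]]'

```text
time: 10.2
eef_pos: [0.5664, 0.162, 0.143]
orientation: [-3.137, 0.161, -0.0]
force: [-0.5, 0.8, -1.7]
finger_gap: 0.536
gripper_force: 35.5
```

Run:
```python
from h import *
i=cv2.resize(camera("scene")["image"][100:270,245:455],None,fx=2,fy=2);cv2.imwrite("pics/c4.png",i)
s=bot.state();print(s["eef_pos"],s["force"],s["finger_gap"],s["gripper_force"])
```

```text
[0.56613423 0.16195411 0.14243178] [-0.84635298 -0.41474471 -1.34762437] 0.531777611111342 35.5455681681633
```

View pics/c4.png

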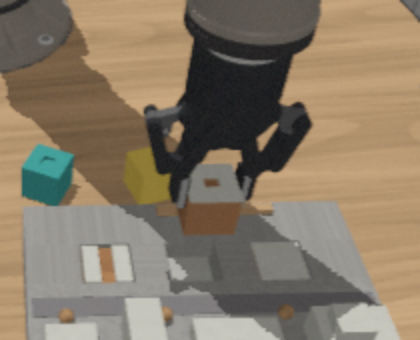

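The insert is held upright between the fingers at (211,200) in the crop, clear of the model. I'm carrying it to the pad.

Request:
arm_command --series '[[[-0.11,0.5,0,0],[-0.22,0.972,0,0],[-0.22,0.972,0,0]]]'

```text
time: 10.62
eef_pos: [0.5399, 0.0834, 0.1419]
orientation: [3.135, -0.167, -0.003]
force: [0.7, 1.1, -1.2]
finger_gap: 0.531
gripper_force: 35.5
```

Request:
arm_command --series '[[[-0.11,0.5,0,0],[-0.22,0.972,0,0],[-0.22,0.972,0,0]]]'

```text
time: 11.0
eef_pos: [0.5147, 0.0088, 0.1422]
orientation: [3.136, -0.166, -0.002]
force: [0.7, 0.4, -0.7]
finger_gap: 0.534
gripper_force: 35.5
```

Request:
arm_command --series '[[[-0.11,0.5,0,0],[-0.22,0.972,0,0],[-0.22,0.972,0,0]]]'

```text
time: 11.38
eef_pos: [0.4895, -0.066, 0.1423]
orientation: [3.137, -0.166, -0.002]
force: [-0.5, 0.5, -1.3]
finger_gap: 0.534
gripper_force: 35.5
```

Request:
arm_command --series '[[[-0.11,0.5,0,0],[-0.22,0.972,0,0],[-0.22,0.972,0,0]]]'

```text
time: 11.75
eef_pos: [0.4644, -0.1411, 0.1424]
orientation: [3.137, -0.165, -0.001]
force: [-0.1, 0.4, -1.5]
finger_gap: 0.537
gripper_force: 35.5
```

Request:
arm_command --series '[[[-0.11,0.5,0,0],[-0.22,0.972,0,0],[-0.22,0.972,0,0]]]'

```text
time: 12.12
eef_pos: [0.4392, -0.2164, 0.1425]
orientation: [-3.137, 0.165, 0.0]
force: [0.7, 1.0, -1.9]
finger_gap: 0.534
gripper_force: 35.5
```

Request:
arm_command --series '[[[-0.11,0.5,0,0],[-0.22,0.972,0,0],[-0.22,0.972,0,0],[-0.22,0.972,0,0],[-0.22,0.972,0,0]]]'

```text
time: 12.75
eef_pos: [0.4146, -0.2895, 0.1426]
orientation: [-3.137, 0.157, -0.0]
force: [0.0, 0.7, -1.3]
finger_gap: 0.532
gripper_force: 35.5
```

Request:
arm_command --series '[[[0,0,0.3,0],[0,0,0.6,0],[0,0,0.9,0],[0,0,0.9,0],[0,0,0.9,0]]]'

```text
time: 13.38
eef_pos: [0.4143, -0.2908, 0.0714]
orientation: [3.137, -0.16, 0.001]
force: [0.1, -1.1, -1.6]
finger_gap: 0.532
gripper_force: 35.4
```

Run:
```python
from h import *
a=[cv2.resize(camera(n)["image"][y0:y0+150,x0:x0+150],None,fx=2.6,fy=2.6) for n,x0,y0 in(("top",320,120),("scene",40,150))]
cv2.imwrite("pics/c5.png",np.hstack(a));s=bot.state();print(s["eef_pos"],s["force"],s["finger_gap"],s["gripper_force"])
```

```text
[ 0.4143433  -0.29121663  0.07169415] [ 0.53013033 -0.31950073 -0.3893344 ] 0.5345345590090017 35.40344998240471
```

View pics/c5.png

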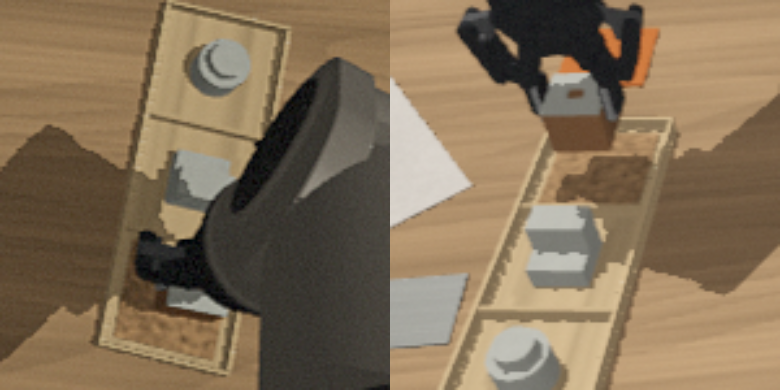

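The insert is held upright above the cork pad (scene crop (583,110)), and both blocks are undisturbed. I'm lowering.

Request:
arm_command --series '[[[0,0,0.2,0],[0,0,0.4,0],[0,0,0.54,0],[0,0,0.54,0],[0,0,0.54,0]]]'

```text
time: 14.1
eef_pos: [0.4135, -0.291, 0.0271]
orientation: [-3.137, 0.161, 0.001]
force: [0.5, -0.2, -1.3]
finger_gap: 0.532
gripper_force: 36.0
```

Request:
arm_command --series '[[[0,0,0.015,0],[0,0,0.03,0],[0,0,0.045,0],[0,0,0.045,0],[0,0,0.045,0]]]'

```text
time: 14.72
eef_pos: [0.4138, -0.2912, 0.0251]
orientation: [3.137, -0.161, 0.001]
force: [-8.5, 5.4, 30.4]
finger_gap: 0.534
gripper_force: 39.8
```

Request:
arm_command --series '[[[0,0,-0.02,0],[0,0,-0.02,0],[0,0,-0.02,0]]]'

```text
time: 15.1
eef_pos: [0.4136, -0.2911, 0.0253]
orientation: [-3.137, 0.161, 0.0]
force: [-0.1, 0.0, -0.2]
finger_gap: 0.533
gripper_force: 36.0
```

Request:
arm_command --series '[[[0,0,0,0],[0,0,0,0],[0,0,0,0],[0,0,0,0],[0,0,0,0]]]' --hand 64

```text
time: 15.72
eef_pos: [0.4137, -0.2911, 0.0255]
orientation: [-3.137, 0.161, -0.0]
force: [0.2, 0.7, 0.1]
finger_gap: 0.747
gripper_force: 0.0
```

Request:
arm_command --series '[[[0,0,-0.2,0],[0,0,-0.5,0],[0,0,-1,0],[0,0,-1,0],[0,0,-1,0]]]'

```text
time: 16.35
eef_pos: [0.4136, -0.2912, 0.1059]
orientation: [3.137, -0.161, 0.001]
force: [-0.3, 0.1, -0.9]
finger_gap: 0.746
gripper_force: 0.0
```

Request:
arm_command --series '[[[0,0,-0.5,0],[0,-0.5,-1,0],[0,-1,-1,0],[0,-1,-1,0]]]'

```text
time: 16.85
eef_pos: [0.422, -0.2089, 0.1853]
orientation: [-3.137, 0.155, 0.001]
force: [-0.8, -1.7, -0.0]
finger_gap: 0.749
gripper_force: 0.0
```

Request:
arm_command --series '[[[0.5,-1,0,0],[0.5,-1,0,0],[0.5,-1,0,0],[0.5,-1,0,0]]]'

```text
time: 17.35
eef_pos: [0.4692, -0.1369, 0.1848]
orientation: [-3.137, 0.162, 0.002]
force: [0.8, 0.2, 0.6]
finger_gap: 0.748
gripper_force: 0.0
```

Run:
```python
from h import *
a=[cv2.resize(camera(n)["image"][y0:y0+150,x0:x0+150],None,fx=2.6,fy=2.6) for n,x0,y0 in(("top",320,120),("scene",40,180))]
cv2.imwrite("pics/c6.png",np.hstack(a));s=bot.state();print(s["eef_pos"],s["force"],s["finger_gap"],s["gripper_force"])
```

```text
[ 0.46914661 -0.13714862  0.18509642] [ 0.65678962 -0.16587484  0.16275327] 0.7497699643388728 0.0
```

View pics/c6.png

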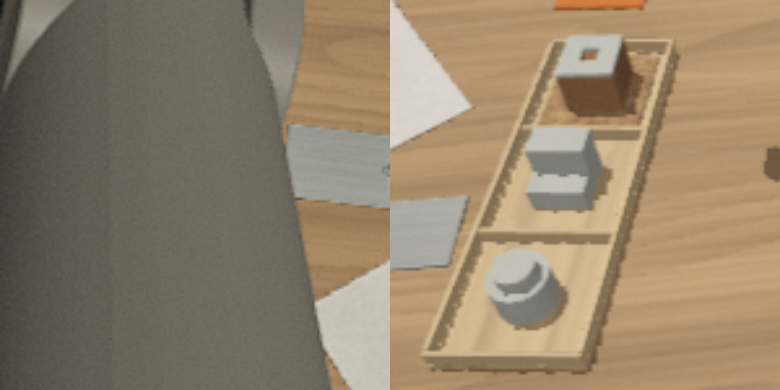

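The courtyard insert stands upright, roof up, near the middle of the cork pad (scene crop: footprint about (600,97)). The round and stepped blocks haven't moved.

```bash
python3 -c "
from station import bot
print(bot.job_done())"
```

```text
the job is handed in; nothing more can be done
None
```

The courtyard insert was pressed, sprang up, was drawn out and stands upright on the cork pad; nothing else was seen to move, and the job was handed in at about 17 s (no verdict returned).

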